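Hang the blue rinsing beaker to dry

ROBOT

A 7-joint arm with a two-finger parallel gripper is mounted at the origin on a cart in front of the work surface, level with it; the furniture and walls round the work are solid. World frame = base frame: x ahead of the robot, y to its left, z up, the work surface at z = 0. Lengths are in m, angles in rad, forces in N, time in s.
With the tool pointing down it reaches from about 0.425 to 0.95 m from the base axis. Payload 4.7 kg.
Tool frame: the origin (TCP) lies midway between the tips of the shut fingers; the grasp point (between the pads) lies 19 mm behind it; x points along the fingers, z is the direction in which the jaws open and shut, and the axes are right-handed (so a half turn about x gives the same grasp; the last joint's range is limited). The gripper opens to 87 mm and grips with 3 to 60 N. Pads are 19 mm wide; open, the fingers measure 117 mm over their backs; the gripper's body (75 mm by 190 mm) begins 51 mm behind the grasp point.
Start: joints at [-1.316, 0.469, -0.049, 1.532, 0.024, 1.141, -0.082], TCP at [0.189, 0.648, 0.223] pointing down, gripper open.
Joint ranges: [-2.59, 2.59], [-0.33, 1.99], [-1.39, 1.29], [0.1, 2.45], [-1.04, 4.18], [0.21, 1.99], [-2.66, 2.66]. Speed limits (rad/s): [2.57, 2.57, 3.14, 3.14, 3.14, 3.14, 3.14].

INTERFACE

Orientations are given as a rotation vector (axis times angle).
In Python, from workcell import monitor, optics, order gives the robot as it stands.
- The arm moves only by the tool servo_tool, never from a script. Its argument "rows" is a list of rows, each a list of 7 numbers: the shift along the tool's x, y, z in mm, then the turn, a rotation vector about the tool's x, y, z in degrees, then the opening, from 0 (shut) to 1 (fully open). In form: [[dx, dy, dz, rx, ry, rz, claw], ...]. A call has exactly 5 rows; each row shifts and turns the commanded pose from where the row before left it, along the tool's axes as they then stand; what a row does not reach is not made up. A row lasts 1/12 s, in which the tool goes at most 41.7 mm and 7.16 degrees, less where a joint would pass 70% of its speed; a pose out of reach is approached as far as the arm can. A call is refused whole if a number of a shift passes 41.7 or a number of a turn 7.16, either way. A call with a gripper value outside its range is refused whole. The fingers move at their own pace and stop on an object; the grip force is fixed at half the most. Time passes only in rows, so rows that do not move let the fingers close, or fill a call up. It gives the time, the measured TCP pose, the force and the opening at its end, in the units of the state.
- monitor.get_state(): the state, without advancing time (a new reading comes with each control period).
- optics.camera(name): name is "scene" or "top" or "wrist"; returns the picture (400x640x3 uint8, red, green, blue); there is no depth.
- optics.get_calibration(name): a dict with "intrinsics" (3x3 intrinsics, pixels), "eye" and "rotation" of the camera in the world; the wrist camera has in their place "tool_from_camera" (4x4, takes a point from camera to tool coordinates, whose origin is the TCP and whose axes are the tool frame's). Camera axes: x right, y up, looking along -z (the intrinsics and any distortion apply to the point x, -y, -z); pixel columns grow to the right and rows downward; lengths in m; the calibration is good to about 2 mm. A picture is of the moment at which its call begins: read the wrist's pose just before it. get_calibration takes no time and is no camera call.
- order.hand_in(): hands the job in, once; it reports no verdict.
The state is a dict: "t": time; "joint_positions": joint angles; "dq": joint speeds; "joint_efforts": joint torques, N m; "tool_pos": TCP position; "eef_rot": TCP orientation; "force": force on the tool from outside, world axes, zero at the start; "ft_torque": the same for the moment, N m; "gripper_width": finger opening in m.
Only numpy, scipy, OpenCV 4.12 (cv2) and the standard library are available. Lean on these libraries where they do the work, as an engineer would, in place of code of your own. Each camera call takes 0.05 s, during which the arm holds its last target. There are 200 camera calls.

TASK

Take the blue beaker out of its wire cradle and put it upside down over the yellow peg of the drying stand, so that it stands mouth down with its rim resting on the grey seat. Lower it all the way rather than dropping it, and leave the white beaker alone.

Things in the scene. Friction and masses are not known exactly. Their poses are not given: they have to be found in the camera images.
- blue_beaker: Blue straight-sided plastic beaker, about 70 g, 46 mm outer and 40 mm inner diameter, 96 mm long, 91 mm deep, one end open (the mouth). Origin on its axis, half way along; its x axis runs from the closed end out through the mouth. It starts lying loose in a wire cradle, axis 44 mm above the table, mouth to the robot's left (up to 25 degrees towards the robot).
- white_beaker: The same beaker in white, lying in a cradle of its own; not to be moved. Origin and axes as for the blue one.
- cradle_a: Fixed low wire cradle under the blue beaker: two 8 mm steel rods along the beaker, 16 mm either side of its axis and 22 mm below it, on a 100 x 56 x 5 mm grey plate. Origin at the middle of its underside, on the table; its x axis lies along the beaker, towards the mouth.
- peg_tip (a point): Top of the yellow drying peg: upright, 18 mm thick, domed tip 97 mm above the table, fixed. It stands 55 mm above a round flat grey seat (72 mm wide, top 42 mm above the table) on a column with a steel foot 112 mm wide. A beaker seated over the peg rests its rim on the seat, its origin 7 mm below this point.
There are look-alikes about, which are no part of the job. There is more than one size of the blue_beaker; the one meant has the size given above.

How it is judged:
At the end, for the whole second after the job is handed in: The blue beaker stands mouth down over the peg: its axis within 10 degrees of vertical, its middle within 16 mm of the peg's axis and lower than the peg's tip (7 mm below it when the rim is on the seat, so the rim is no more than 7 mm above the seat), at rest (horizontal distance between blue_beaker and peg_tip below 0.016 m and z of blue_beaker in the frame of peg_tip below 0 m and angle between blue_beaker's own x axis and vertical above 2.967 rad and linear speed of blue_beaker below 0.02 m/s); the robot touches nothing.
It fails at once if the white beaker is moved more than 20 mm (distance of white_beaker from where it was at the start of the episode above 0.02 m).
It fails at once if the blue beaker is dropped (faster than 0.6 m/s with no finger on it, a fall of some 20 mm) (linear speed of blue_beaker above 0.6 m/s and contact force between blue_beaker and the fingers below 0.05 N).
It also fails if it takes over 40 s, if anything falls off the work surface, if the arm or the gripper's body presses on something with over 40 N, if the wrist force passes 120 N, or if a joint passes its speed limit or range.

## Working session

There is one attempt and no reset: what is moved stays moved. The work goes in short steps, Python scripts to look and compute and a tool call to move; the robot and the scene stay as the last step left them, time stands still between calls to the robot, and variables do not carry over. Pictures are saved under pics/ and viewed, about 8 in all and at most 12, crops included, and the job is handed in when it is done.

Besides the shell and the picture viewer there is one more tool, called after "Emit:" as name(argument=value, ...) on one line, values as JSON. servo_tool: Moves the arm, as the interface text tells. Its arguments: {"type":"object","properties":{"rows":{"type":"array","items":{"type":"array","items":{"type":"number"}}}},"required":["rows"]}

```bash
mkdir -p pics
python3 - <<'E'
from workcell import monitor, optics
import cv2,numpy as np
print(monitor.get_state())
for n in ("scene","top"):
    im=optics.camera(n); cv2.imwrite(f"pics/{n}0.png",im[:,:,::-1]); print(n,optics.get_calibration(n))
print(optics.get_calibration("wrist"))
E
```

```text
{'t': 0.0, 'joint_positions': array([-1.31588188,  0.46943644, -0.04858213,  1.53366831,  0.02409128,
        1.1410186 , -0.08228154]), 'dq': array([ 4.51274794e-04, -4.71371816e-04, -7.53368952e-05,  2.46887464e-04,
        9.76727759e-04, -1.25005846e-03, -1.07418202e-03]), 'joint_efforts': array([ 1.31824117e-04, -5.07976127e+01, -8.05615797e-02, -2.36150801e+01,
       -6.13986910e-02,  3.78521229e-02,  1.59526048e-04]), 'tool_pos': array([0.18884182, 0.647426  , 0.22151362]), 'eef_rot': array([-0.99889062,  1.33173812,  0.99685797]), 'force': array([ 0.28043225, -0.02155448, -0.36408517]), 'ft_torque': array([-0.03070485, -0.02305565, -0.00807701]), 'gripper_width': 0.08697168575900974}
scene {'intrinsics': array([[408.04680659,   0.        , 322.26829107],
       [  0.        , 408.04680659, 196.5253868 ],
       [  0.        ,   0.        ,   1.        ]]), 'eye': array([ 0.00964294, -0.44224272,  0.78331986]), 'rotation': array([ 0.69943255, -0.31217841, -0.7622081 ])}
top {'intrinsics': array([[433.98544686,   0.        , 326.02820021],
       [  0.        , 433.98544686, 198.51758162],
       [  0.        ,   0.        ,   1.        ]]), 'eye': array([ 0.3238896 , -0.01045898,  0.92597016]), 'rotation': array([ 0.17487028, -0.13212325, -1.56559509])}
{'intrinsics': array([[284.7799018 ,   0.        , 314.64127371],
       [  0.        , 284.7799018 , 196.61520659],
       [  0.        ,   0.        ,   1.        ]]), 'tool_from_camera': array([[-7.61584136e-04,  2.58072897e-01, -9.66125147e-01,
        -1.62216268e-01],
       [-1.92292592e-04,  9.66125372e-01,  2.58073108e-01,
         7.07599315e-02],
       [ 9.99999692e-01,  3.82323094e-04, -6.86160250e-04,
        -2.18882485e-04],
       [ 0.00000000e+00,  0.00000000e+00,  0.00000000e+00,
         1.00000000e+00]])}
```

View pics/scene0.png

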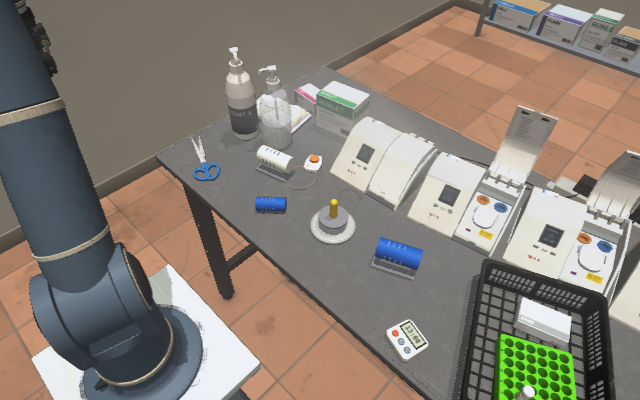

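View pics/top0.png

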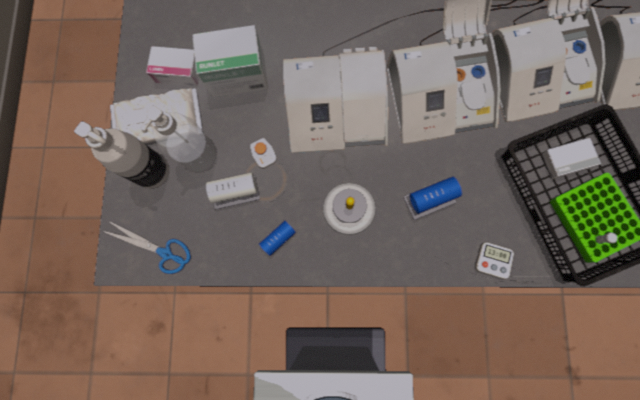

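```bash
cat > h.py <<'E'
import numpy as np,cv2
from scipy.spatial.transform import Rotation as R
from workcell import monitor, optics
def pose():
    s=monitor.get_state(); return np.array(s["tool_pos"]),R.from_rotvec(s["eef_rot"]),s
def cam(n,p=None,r=None):
    c=optics.get_calibration(n)
    if n!="wrist": return c["intrinsics"],np.array(c["eye"]),R.from_rotvec(c["rotation"]).as_matrix()
    T=c["tool_from_camera"]; M=r.as_matrix(); return c["intrinsics"],p+M@T[:3,3],M@T[:3,:3]
def ray(C,u,v):
    K,e,M=C; d=M@np.array([(u-K[0,2])/K[0,0],-(v-K[1,2])/K[1,1],-1.]); return e,d/np.linalg.norm(d)
def plane(C,u,v,z):
    e,d=ray(C,u,v); return e+d*(z-e[2])/d[2]
def tri(a,b):
    A=sum(np.eye(3)-np.outer(d,d) for e,d in (a,b)); B=sum((np.eye(3)-np.outer(d,d))@e for e,d in (a,b)); return np.linalg.solve(A,B)
def blobs(im,lo,hi,amin=60):
    h=cv2.cvtColor(im,cv2.COLOR_RGB2HSV); m=cv2.morphologyEx(cv2.inRange(h,lo,hi),cv2.MORPH_CLOSE,np.ones((5,5)))
    return [c for c in cv2.findContours(m,0,2)[0] if cv2.contourArea(c)>amin]
E
python3 - <<'E'
from h import *
p,r,s=pose(); print("tool axes\n",r.as_matrix().round(2))
pk={}
for n in("scene","top"):
    C=cam(n); im=cv2.imread(f"pics/{n}0.png")[:,:,::-1].copy()
    for c in blobs(im,(105,150,60),(125,255,255)):
        q=cv2.minAreaRect(c)
        if not(150<q[0][0]<480 and 150<q[0][1]<300): continue
        b=cv2.boxPoints(q); P=np.array([plane(C,*x,.044) for x in b])
        print(n,"blue",np.round(q[0]),np.round(q[1]),"ctr",plane(C,*q[0],.044).round(4),"corners",P[:,:2].round(3).tolist())
    for c in blobs(im,(20,120,80),(32,255,255),8):
        x,y,w,h=cv2.boundingRect(c)
        if 300<x<370 and 180<y<225:
            print(n,"yel",x,y,w,h); pk[n]=(C,(x,y,w,h))
    if n=="top":
        for nm,(u,v) in dict(white=(232,188),foot=(349,208)).items(): print(nm,plane(C,u,v,.044).round(3))
C,(x,y,w,h)=pk["scene"]; a=ray(C,x+w/2,y+2)
C,(x,y,w,h)=pk["top"]; 
t=tri(a,ray(C,x+w/2,y+h/2)); print("tri",t,"top@.095",plane(C,x+w/2,y+h/2,.095))
E
```

```text
tool axes
 [[-0.   -0.96  0.28]
 [-0.    0.28  0.96]
 [-1.   -0.   -0.  ]]
scene blue [398. 253.] [45. 20.] ctr [ 0.5058 -0.211   0.044 ] corners [[0.463, -0.176], [0.514, -0.154], [0.549, -0.246], [0.499, -0.265]]
scene blue [270. 204.] [13. 29.] ctr [0.405  0.0978 0.044 ] corners [[0.394, 0.139], [0.444, 0.089], [0.415, 0.057], [0.367, 0.107]]
scene blue [206. 170.] [17. 26.] ctr [0.3636 0.3045 0.044 ] corners [[0.359, 0.356], [0.407, 0.307], [0.368, 0.255], [0.322, 0.302]]
scene yel 330 199 8 20
top blue [172. 257.] [30. 33.] ctr [0.3789 0.327  0.044 ] corners [[0.383, 0.373], [0.423, 0.32], [0.375, 0.281], [0.335, 0.334]]
top blue [277. 238.] [16. 35.] ctr [0.4169 0.1144 0.044 ] corners [[0.404, 0.151], [0.453, 0.1], [0.43, 0.077], [0.381, 0.129]]
top blue [435. 194.] [21. 51.] ctr [ 0.5064 -0.2117  0.044 ] corners [[0.507, -0.156], [0.547, -0.254], [0.506, -0.268], [0.467, -0.17]]
top yel 346 197 8 12
white [0.522 0.211 0.044]
foot [ 0.479 -0.034  0.044]
tri [ 0.48122986 -0.0357459   0.09576153] top@.095 [ 0.47944532 -0.03425114  0.095     ]
```

```bash
cat >> h.py <<'E'
m=np.array([-.375,.927,0]); Z=np.array([.927,.375,0])
def rot(phi):
    a=np.radians(phi); x=np.cos(a)*np.array([0,0,-1.])+np.sin(a)*m
    return R.from_matrix(np.c_[x,np.cross(Z,x),Z])
def plan(segs,p0=None,r0=None):
    # segs: (TCP target, R target, rows, claw); prints rows in tool axes
    p,r,_=pose()
    if p0 is not None:p,r=p0,r0
    out=[]
    for P,Q,n,c in segs:
        for i in range(n):
            k=n-i; d=r.inv().apply((P-p)/k); w=(r.inv()*Q).as_rotvec(degrees=True)/k
            d=d.round(4)*1e3; w=w.round(1); out.append([*d.round(1).tolist(),*w.tolist(),c])
            p=p+r.apply(d/1e3); r=r*R.from_rotvec(w,degrees=True)
    for i in range(0,len(out),5): print(out[i:i+5])
    return p,r
E
python3 - <<'E'
from h import *
p,r,_=pose(); print(r.apply(rot(0).as_matrix().T) if 0 else (r.inv()*rot(0)).as_rotvec(degrees=True))
g=np.array([.506,-.212,.044])-.018*m
d=rot(40).as_matrix()[:,0]
print(plan([(np.array([.42,.2,.30]),rot(0),20,1),(g+d*(.019-.12),rot(40),20,1)]), g+d*.019)
E
```

```text
[ 5.17142470e+01 -9.14690151e-02  4.78456454e-02]
[[-3.9, -17.4, -18.2, 2.6, -0.0, 0.0, 1], [-3.9, -18.2, -17.4, 2.6, -0.0, 0.0, 1], [-3.9, -18.9, -16.6, 2.6, -0.0, 0.0, 1], [-3.9, -19.7, -15.7, 2.6, -0.0, 0.0, 1], [-3.9, -20.4, -14.8, 2.6, -0.0, 0.0, 1]]
[[-3.9, -21.0, -13.9, 2.6, -0.0, 0.0, 1], [-3.9, -21.6, -12.9, 2.6, -0.0, 0.0, 1], [-3.9, -22.2, -11.9, 2.6, -0.0, 0.0, 1], [-3.9, -22.7, -10.9, 2.6, -0.0, 0.0, 1], [-3.9, -23.2, -9.9, 2.6, -0.0, 0.0, 1]]
[[-3.9, -23.6, -8.8, 2.6, -0.0, 0.0, 1], [-3.9, -24.0, -7.7, 2.6, -0.0, 0.0, 1], [-3.9, -24.3, -6.6, 2.6, -0.0, 0.0, 1], [-3.9, -24.6, -5.5, 2.6, -0.0, 0.0, 1], [-3.9, -24.8, -4.4, 2.6, -0.0, 0.0, 1]]
[[-3.8, -25.0, -3.3, 2.5, -0.0, 0.0, 1], [-3.9, -25.1, -2.2, 2.6, -0.0, 0.0, 1], [-3.8, -25.2, -1.0, 2.5, -0.0, 0.0, 1], [-3.9, -25.2, 0.0, 2.6, -0.0, 0.0, 1], [-3.8, -25.1, 1.2, 2.5, -0.1, 0.1, 1]]
[[8.9, -24.9, -3.8, 0.0, 0.0, 2.0, 1], [8.0, -25.2, -3.7, 0.0, 0.0, 2.0, 1], [7.2, -25.4, -3.8, 0.0, 0.0, 2.0, 1], [6.3, -25.6, -3.7, 0.0, 0.0, 2.0, 1], [5.4, -25.9, -3.8, 0.0, 0.0, 2.0, 1]]
[[4.5, -26.0, -3.7, 0.0, 0.0, 2.0, 1], [3.6, -26
[... 167 characters left out ...]
, 0.0, 2.0, 1], [-1.0, -26.4, -3.7, 0.0, 0.0, 2.0, 1], [-2.0, -26.3, -3.8, 0.0, 0.0, 2.0, 1], [-2.9, -26.2, -3.7, 0.0, 0.0, 2.0, 1], [-3.8, -26.1, -3.8, 0.0, 0.0, 2.0, 1]]
[[-4.7, -26.0, -3.7, 0.0, 0.0, 2.0, 1], [-5.6, -25.8, -3.8, 0.0, 0.0, 2.0, 1], [-6.5, -25.6, -3.7, 0.0, 0.0, 2.0, 1], [-7.4, -25.4, -3.8, 0.0, 0.0, 2.0, 1], [-8.3, -25.1, -3.7, 0.0, 0.0, 2.0, 1]]
(array([ 0.53710469, -0.28887151,  0.12132024]), Rotation.from_matrix(array([[-2.40834068e-01, -2.87756814e-01,  9.26927704e-01],
                            [ 5.96282947e-01,  7.09677436e-01,  3.75239368e-01],
                            [-7.65797361e-01,  6.43081606e-01,  6.69977177e-04]]))) [ 0.50817009 -0.21736447  0.02944502]
```

Emit:
servo_tool(rows=[[-4,-17.5,-18,2.6,0,0,1],[-4,-18,-17.5,2.6,0,0,1],[-4,-19,-16.5,2.6,0,0,1],[-4,-19.5,-15.5,2.6,0,0,1],[-4,-20.5,-15,2.6,0,0,1]])

```text
t: 0.52
tool_pos: [0.2471, 0.5351, 0.2422]
eef_rot: [-0.824, 1.41, 0.823]
force: [0.4, 0.2, 0.3]
gripper_width: 0.0871
```

Emit:
servo_tool(rows=[[-4,-21,-14,2.6,0,0,1],[-4,-21.5,-13,2.6,0,0,1],[-4,-22,-12,2.6,0,0,1],[-4,-22.5,-11,2.6,0,0,1],[-4,-23,-10,2.6,0,0,1]])

```text
t: 0.93
tool_pos: [0.304, 0.423, 0.2624]
eef_rot: [-0.649, 1.472, 0.649]
force: [0.1, 0.3, -0.8]
gripper_width: 0.087
```

Emit:
servo_tool(rows=[[-4,-23.5,-9,2.6,0,0,1],[-4,-24,-8,2.6,0,0,1],[-4,-24.5,-6.5,2.6,0,0,1],[-4,-24.5,-5.5,2.6,0,0,1],[-4,-25,-4.5,2.6,0,0,1]])

```text
t: 1.35
tool_pos: [0.362, 0.31, 0.2829]
eef_rot: [-0.472, 1.519, 0.472]
force: [0.2, -0.5, -0.5]
gripper_width: 0.0871
```

Emit:
servo_tool(rows=[[-4,-25,-3.5,2.5,0,0,1],[-4,-25,-2,2.6,0,0,1],[-4,-25,-1,2.6,0,0,1],[-4,-25,0,2.6,0,0,1],[-4,-25,1,2.5,0,0,1]])

```text
t: 1.77
tool_pos: [0.4189, 0.1983, 0.3029]
eef_rot: [-0.297, 1.55, 0.297]
force: [-0.3, 0.9, -0.1]
gripper_width: 0.0867
```

Tracking is very good. Next leg.

Emit:
servo_tool(rows=[[9,-25,-4,0,0,2,1],[8,-25,-4,0,0,2,1],[7,-25.5,-4,0,0,2,1],[6.5,-25.5,-4,0,0,2,1],[5.5,-26,-4,0,0,2,1]])

```text
t: 2.18
tool_pos: [0.4462, 0.0757, 0.2578]
eef_rot: [-0.162, 1.578, 0.437]
force: [0.2, 0.2, -0.2]
gripper_width: 0.0869
```

Emit:
servo_tool(rows=[[4.5,-26,-4,0,0,2,1],[3.5,-26,-4,0,0,2,1],[2.5,-26,-3.5,0,0,2,1],[1.5,-26,-3.5,0,0,2,1],[1,-26.5,-3.5,0,0,2,1]])

```text
t: 2.6
tool_pos: [0.4753, -0.0458, 0.2135]
eef_rot: [-0.024, 1.598, 0.573]
force: [0.2, 0.9, -0.1]
gripper_width: 0.0868
```

Emit:
servo_tool(rows=[[0,-26.5,-4,0,0,2,1],[-1,-26.5,-4,0,0,2,1],[-2,-26.5,-4,0,0,2,1],[-3,-26,-4,0,0,2,1],[-4,-26,-4,0,0,2,1]])

```text
t: 3.02
tool_pos: [0.503, -0.1687, 0.1687]
eef_rot: [0.116, 1.611, 0.708]
force: [-0.2, -0.3, 0.1]
gripper_width: 0.0867
```

Emit:
servo_tool(rows=[[-4.5,-26,-4,0,0,2,1],[-5.5,-26,-4,0,0,2,1],[-6.5,-25.5,-4,0,0,2,1],[-7.5,-25.5,-4,0,0,2,1],[-8.5,-25,-4,0,0,2,1]])

```text
t: 3.43
tool_pos: [0.5309, -0.2916, 0.1239]
eef_rot: [0.259, 1.614, 0.842]
force: [0.6, -0.2, -0.1]
gripper_width: 0.087
```

Run:
```python
from h import *
p,r,s=pose(); im=optics.camera("wrist"); cv2.imwrite("pics/w1.png",im[:,:,::-1])
print(p,s["joint_positions"],r.as_matrix().round(3))
C=cam("wrist",p,r)
for c in blobs(im,(105,150,60),(125,255,255),1500):
    q=cv2.minAreaRect(c); b=cv2.boxPoints(q); print(q, plane(C,*q[0],.044),[plane(C,*x,.044)[:2].round(4).tolist() for x in b])
```

```text
[ 0.53085981 -0.29157236  0.12386391] [ 0.29338922  0.84268201  0.5569096   1.42608259 -0.63326151  1.69625461
  1.37427086] [[-0.24  -0.285  0.928]
 [ 0.598  0.71   0.372]
 [-0.765  0.644 -0.   ]]
((323.0, 181.5), (105.0, 48.0), 90.0) [ 0.50729392 -0.21138046  0.044     ] [[0.4597, -0.1607], [0.5082, -0.1412], [0.5471, -0.2538], [0.5065, -0.2701]]
```

View pics/w1.png

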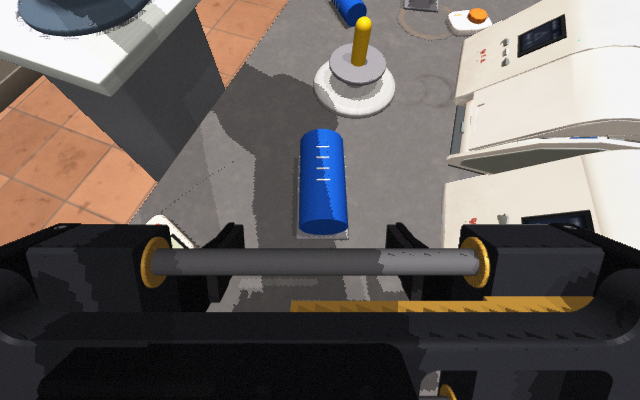

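Run:
```python
from h import *
g=np.array([.5065,-.212,.044])-.018*m
d=rot(40).as_matrix()[:,0]
plan([(g+d*(.019-.08),rot(40),5,1),(g+d*.019,rot(40),5,1)])
```

```text
[[8.3, 1.0, 2.1, -0.1, 0.0, 0.0, 1], [8.3, 1.0, 2.1, -0.1, 0.0, 0.0, 1], [8.3, 1.0, 2.2, -0.1, 0.0, 0.0, 1], [8.3, 1.0, 2.1, -0.1, 0.0, 0.0, 1], [8.3, 0.9, 2.2, -0.2, 0.0, 0.0, 1]]
[[16.0, 0.0, -0.0, 0.0, 0.0, 0.0, 1], [16.0, 0.0, -0.0, 0.0, 0.0, 0.0, 1], [16.0, 0.0, -0.0, 0.0, 0.0, 0.0, 1], [16.0, 0.0, -0.0, 0.0, 0.0, 0.0, 1], [16.0, 0.1, -0.1, 0.0, 0.0, 0.0, 1]]
```

Emit:
servo_tool(rows=[[8.5,1,2,0,0,0,1],[8.5,1,2,0,0,0,1],[8.5,1,2,0,0,0,1],[8,1,2,0,0,0,1],[8,1,2,0,0,0,1]])

```text
t: 3.9
tool_pos: [0.5294, -0.2554, 0.096]
eef_rot: [0.255, 1.614, 0.844]
force: [0.6, 0.2, 0.5]
gripper_width: 0.0868
```

Emit:
servo_tool(rows=[[16,0,0,0,0,0,1],[16,0,0,0,0,0,1],[16,0,0,0,0,0,1],[16,0,0,0,0,0,1],[16,0,0,0,0,0,1]])

```text
t: 4.32
tool_pos: [0.5099, -0.208, 0.0344]
eef_rot: [0.255, 1.614, 0.843]
force: [-0.6, 1.2, 0.3]
gripper_width: 0.0872
```

Run:
```python
from h import *
p,r,s=pose(); im=optics.camera("wrist"); cv2.imwrite("pics/w2.png",im[:,:,::-1])
print(p,s["joint_positions"],s["force"])
```

```text
[ 0.5099373  -0.20795405  0.03442643] [ 0.20332847  0.86010792  0.51451458  1.64370366 -0.69496015  1.4745958
  1.41703836] [-0.62394461  1.19264583  0.31807285]
```

View pics/w2.png

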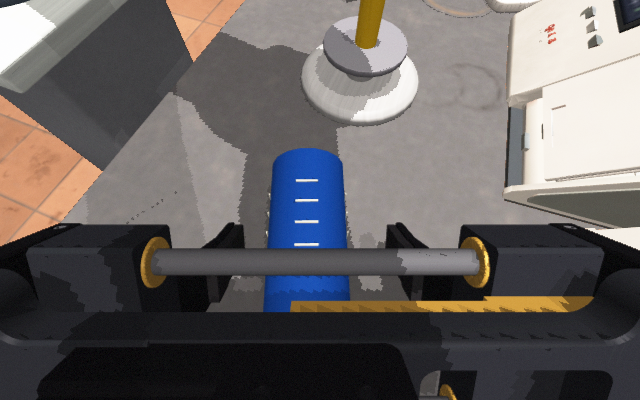

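Run:
```python
from h import *
g=np.array([.5065,-.212,.044])-.018*m
d=rot(40).as_matrix()[:,0]
print(pose()[0]); plan([(g+d*.019,rot(40),5,1)])
```

```text
[ 0.50836149 -0.20493224  0.03250642]
[[-1.0, -2.2, -0.9, 0.0, -0.0, -0.1, 1], [-1.0, -2.2, -0.9, 0.0, -0.0, -0.0, 1], [-1.1, -2.2, -0.9, 0.0, -0.0, -0.1, 1], [-1.0, -2.1, -0.8, 0.0, -0.1, -0.0, 1], [-1.1, -2.2, -0.9, 0.0, -0.0, -0.1, 1]]
```

Emit:
servo_tool(rows=[[-1,-2,-1,0,0,0,1],[-1,-2,-1,0,0,0,1],[-1,-2,-1,0,0,0,1],[-1,-2,-1,0,0,0,1],[0,-2,0,0,0,0,1]])

```text
t: 4.78
tool_pos: [0.5102, -0.2224, 0.0317]
eef_rot: [0.256, 1.614, 0.839]
force: [-0.4, -0.3, 0.5]
gripper_width: 0.0867
```

Emit:
servo_tool(rows=[[0,0,0,0,0,0,1],[0,0,0,0,0,0,0.7],[0,0,0,0,0,0,0.5],[0,0,0,0,0,0,0.3],[0,0,0,0,0,0,0]])

```text
t: 5.2
tool_pos: [0.51, -0.2208, 0.0311]
eef_rot: [0.257, 1.615, 0.842]
force: [0.6, 0.6, 0.5]
gripper_width: 0.0679
```

Emit:
servo_tool(rows=[[0,0,0,0,0,0,0],[0,0,0,0,0,0,0],[0,0,0,0,0,0,0],[0,0,0,0,0,0,0],[0,0,0,0,0,0,0]])

```text
t: 5.62
tool_pos: [0.5105, -0.2207, 0.0312]
eef_rot: [0.256, 1.614, 0.842]
force: [1.9, 0.0, -1.0]
gripper_width: 0.0455
```

```bash
cat >> h.py <<'E'
def seg(c,phi,n,b,claw=0):
    Q=rot(phi); return (np.array(c)-Q.apply(b),Q,n,claw)
E
python3 - <<'E'
from h import *
p,r,s=pose(); print(p,np.degrees(np.arcsin(r.as_matrix()[:,0]@m)))
b=r.inv().apply(np.array([.5065,-.212,.044])-p); print("b",b.tolist())
print(plan([seg((.5065,-.212,.2),40,10,b),seg((.5,-.168,.22),17.5,5,b),seg((.493,-.124,.22),-5,5,b),seg((.487,-.08,.205),-27.5,5,b),seg((.480,-.035,.195),-50,5,b)]))
E
```

```text
[ 0.51049747 -0.22069492  0.03119027] 39.99105866917788
b [-0.003670971159044196, 0.015556167992016765, -0.0004474610754606165]
[[-12.0, 10.0, 0.0, -0.0, 0.0, 0.0, 0], [-11.9, 10.0, 0.0, -0.0, 0.0, 0.0, 0], [-12.0, 10.0, 0.0, -0.0, 0.0, 0.0, 0], [-11.9, 10.0, 0.0, -0.0, 0.0, 0.0, 0], [-12.0, 10.0, 0.0, -0.0, 0.0, 0.0, 0]]
[[-11.9, 10.1, 0.0, -0.0, 0.0, 0.0, 0], [-12.0, 10.0, 0.0, -0.0, 0.0, 0.0, 0], [-11.9, 10.1, 0.0, -0.0, 0.0, 0.0, 0], [-12.0, 10.0, 0.1, -0.0, 0.0, 0.0, 0], [-11.9, 10.1, 0.0, -0.0, 0.1, 0.0, 0]]
[[1.2, 9.1, 2.1, -0.0, -0.0, -4.5, 0], [0.5, 9.2, 2.1, -0.0, -0.0, -4.5, 0], [-0.2, 9.2, 2.1, -0.0, -0.0, -4.5, 0], [-0.9, 9.2, 2.1, -0.0, -0.0, -4.5, 0], [-1.6, 9.2, 2.1, -0.0, -0.0, -4.5, 0]]
[[1.4, 8.2, 2.0, -0.0, -0.0, -4.5, 0], [0.7, 8.3, 2.0, -0.0, -0.0, -4.5, 0], [0.0, 8.3, 2.0, -0.0, -0.0, -4.5, 0], [-0.6, 8.4, 2.0, -0.0, -0.0, -4.5, 0], [-1.2, 8.2, 2.0, -0.0, -0.0, -4.5, 0]]
[[1.0, 8.8, 2.2, -0.0, -0.0, -4.5, 0], [0.3, 8.8, 2.2, -0.0, -0.0, -4.5, 0], [-0.4, 8.9, 2.2, -0.0, -0.0, -4.5, 0], [-1.1, 8.8, 2.2, -0.0, -0.0, -4.5, 0], [-1.8, 8.6, 2.1, -0.0, -0.0, -4.5, 0]]
[[-3.6, 8.8, 2.1, -0.0, -0.0, -4.5, 0], [-4.2, 8.4, 2.1, -0.0, -0.0, -4.5, 0], [-4.9, 8.1, 2.1, -0.0, -0.0, -4.5, 0], [-5.5, 7.7, 2.0, 0.0, -0.0, -4.5, 0], [-6.1, 7.2, 2.1, 0.0, -0.0, -4.5, 0]]
(array([ 0.48523693, -0.04671627,  0.20450713]), Rotation.from_matrix(array([[ 2.86794016e-01, -2.41064785e-01,  9.27166092e-01],
                            [-7.10426627e-01,  5.95760966e-01,  3.74650343e-01],
                            [-6.42684371e-01, -7.66130956e-01, -3.98162013e-04]])))
```

Emit:
servo_tool(rows=[[-6,5,0,0,0,0,0],[-12,10,0,0,0,0,0],[-12,10,0,0,0,0,0],[-12,10,0,0,0,0,0],[-12,10,0,0,0,0,0]])

```text
t: 6.03
tool_pos: [0.5102, -0.2216, 0.1038]
eef_rot: [0.256, 1.614, 0.84]
force: [0.7, -0.5, -0.2]
gripper_width: 0.0459
```

Emit:
servo_tool(rows=[[-12,10,0,0,0,0,0],[-12,10,0,0,0,0,0],[-12,10,0,0,0,0,0],[-12,10,0,0,0,0,0],[-12,10,0,0,0,0,0]])

```text
t: 6.45
tool_pos: [0.5101, -0.2213, 0.1812]
eef_rot: [0.257, 1.615, 0.841]
force: [0.3, -0.3, -0.9]
gripper_width: 0.0462
```

Emit:
servo_tool(rows=[[1,9,2,0,0,-4.5,0],[0.5,9,2,0,0,-4.5,0],[0,9,2,0,0,-4.5,0],[-1,9,2,0,0,-4.5,0],[-1.5,9,2,0,0,-4.5,0]])

```text
t: 6.87
tool_pos: [0.5051, -0.1821, 0.2049]
eef_rot: [-0.064, 1.594, 0.536]
force: [-0.2, 0.0, -0.4]
gripper_width: 0.0459
```

Emit:
servo_tool(rows=[[1.5,8,2,0,0,-4.5,0],[0.5,8,2,0,0,-4.5,0],[0,8,2,0,0,-4.5,0],[-0.5,8,2,0,0,-4.5,0],[-1,8,2,0,0,-4.5,0]])

```text
t: 7.28
tool_pos: [0.4994, -0.1411, 0.2101]
eef_rot: [-0.368, 1.53, 0.23]
force: [0.3, -0.1, -1.1]
gripper_width: 0.0457
```

Emit:
servo_tool(rows=[[1,9,2,0,0,-4.5,0],[0.5,9,2,0,0,-4.5,0],[-0.5,9,2,0,0,-4.5,0],[-1,9,2,0,0,-4.5,0],[-2,9,2,0,0,-4.5,0]])

```text
t: 7.7
tool_pos: [0.492, -0.0961, 0.2009]
eef_rot: [-0.657, 1.425, -0.079]
force: [0.5, -0.0, -0.6]
gripper_width: 0.0456
```

Emit:
servo_tool(rows=[[-3.5,9,2,0,0,-4.5,0],[-4,8.5,2,0,0,-4.5,0],[-5,8,2,0,0,-4.5,0],[-5.5,7.5,2,0,0,-4.5,0],[-6,7,2,0,0,-4.5,0]])

```text
t: 8.12
tool_pos: [0.4841, -0.0484, 0.1964]
eef_rot: [-0.93, 1.278, -0.386]
force: [0.3, 0.8, -0.2]
gripper_width: 0.0458
```

Run:
```python
from h import *
optics.camera("top");a=optics.camera("scene");t=optics.camera("top")
p,r,s=pose()
cv2.imwrite("pics/s3f.png",a[:,:,::-1]);cv2.imwrite("pics/t3f.png",t[:,:,::-1])
cv2.imwrite("pics/s3.png",np.hstack([cv2.resize(x[100:280,240:440,::-1],None,fx=2,fy=2) for x in(a,t)]))
b=np.array([-.00367,.01556,-.00045])
print(p,s["joint_positions"],s["force"],s["gripper_width"],"ctr",p+r.apply(b),"phi",np.degrees(np.arcsin(r.as_matrix()[:,0]@m)))
```

```text
[ 0.48406806 -0.04783555  0.19545658] [-1.31299434  0.41706159  0.99409613  2.26520631  0.7874611   0.7895071
 -0.58711041] [ 0.12476431 -0.75347674 -1.69951055] 0.045498897478419224 ctr [ 0.47881464 -0.03615183  0.18588176] phi -50.06623057787343
```

View pics/s3.png

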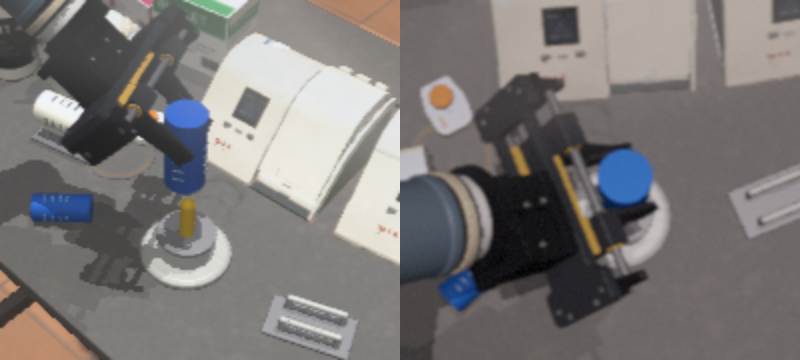

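Run:
```python
from h import *
t=cv2.imread("pics/t3f.png")[:,:,::-1].copy(); a=cv2.imread("pics/s3f.png")[:,:,::-1].copy()
C=cam("top"); S=cam("scene")
for c in blobs(t,(100,150,170),(125,255,255),100):
    e=cv2.minEnclosingCircle(c); print("disc",e,plane(C,*e[0],.234))
for c in blobs(a,(105,150,40),(125,255,255),300):
    q=cv2.boundingRect(c)
    if 310<q[0]<350: 
        print("body",q,cv2.minAreaRect(c))
K,e,M=S
def pr(P):
    v=M.T@(np.array(P)-e); return (K[0,2]-K[0,0]*v[0]/v[2],K[1,2]+K[1,1]*v[1]/v[2])
for z in (.138,.234): print(z,pr((.4788,-.0362,z)))
print("peg tip pred",pr((.480,-.035,.097)))
```

```text
disc ((352.0929260253906, 187.85398864746094), 13.03964900970459) [ 0.4785501  -0.03389327  0.234     ]
0.138 (np.float64(332.978766811715), np.float64(188.98110644224144))
0.234 (np.float64(334.52505581766957), np.float64(156.07321678526228))
peg tip pred (np.float64(332.3624137532884), np.float64(200.9518990194582))
```

Emit:
servo_tool(rows=[[5,6,0,0,0,0,0],[5,6,0,0,0,0,0],[5,6,0,0,0,0,0],[5,6,0,0,0,0,0],[5,6,0,0,0,0,0]])

```text
t: 8.68
tool_pos: [0.4838, -0.0501, 0.1559]
eef_rot: [-0.928, 1.283, -0.385]
force: [0.1, -0.6, -1.5]
gripper_width: 0.0457
```

Emit:
servo_tool(rows=[[0,0,0,0,0,0,0],[0,0,0,0,0,0,0],[0,0,0,0,0,0,0],[0,0,0,0,0,0,0],[0,0,0,0,0,0,0]])

```text
t: 9.1
tool_pos: [0.4841, -0.0491, 0.1568]
eef_rot: [-0.93, 1.281, -0.384]
force: [0.8, 1.1, -0.6]
gripper_width: 0.0458
```

Run:
```python
from h import *
p,r,s=pose(); b=np.array([-.00367,.01556,-.00045])
a=optics.camera("scene");t=optics.camera("top")
cv2.imwrite("pics/s4.png",np.hstack([cv2.resize(x[100:280,240:440,::-1],None,fx=2,fy=2) for x in(a,t)]))
c=p+r.apply(b);print(s["joint_positions"],s["force"],"ctr",c,"phi",np.degrees(np.arcsin(r.as_matrix()[:,0]@m)), r.inv().apply(np.array([.480,-.035,.097])-c)*1e3)
```

```text
[-1.26158058  0.51355315  0.95658331  2.2914227   0.77806365  0.68330712
 -0.64099598] [ 0.76485858  1.10571221 -0.61677769] ctr [ 0.47894286 -0.03739091  0.14723827] phi -49.97790966136819 [30.91126954 39.64625657  1.84002339]
```

View pics/s4.png

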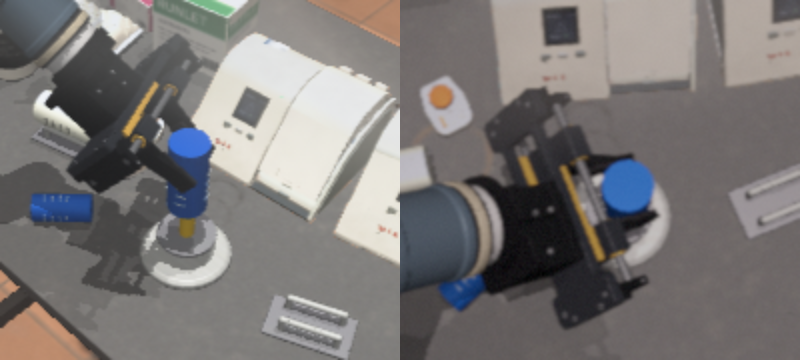

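Emit:
servo_tool(rows=[[3,3.7,0.4,0,0,0,0],[3,3.7,0.4,0,0,0,0],[3,3.7,0.4,0,0,0,0],[3,3.7,0.3,0,0,0,0],[3,3.7,0.3,0,0,0,0]])

```text
t: 9.62
tool_pos: [0.4854, -0.0482, 0.1321]
eef_rot: [-0.931, 1.282, -0.384]
force: [0.7, 0.3, -1.5]
gripper_width: 0.0461
```

Emit:
servo_tool(rows=[[3,3.5,0,0,0,0,0],[3,3.5,0,0,0,0,0],[3,3.5,0,0,0,0,0],[3,3.5,0,0,0,0,0],[3,3.5,0,0,0,0,0]])

```text
t: 10.03
tool_pos: [0.4856, -0.0484, 0.1092]
eef_rot: [-0.93, 1.282, -0.384]
force: [-0.3, 0.4, -1.0]
gripper_width: 0.0458
```

Emit:
servo_tool(rows=[[0,0,0,0,0,0,0],[0,0,0,0,0,0,0],[0,0,0,0,0,0,0],[0,0,0,0,0,0,0],[0,0,0,0,0,0,0]])

```text
t: 10.45
tool_pos: [0.4857, -0.0483, 0.1099]
eef_rot: [-0.93, 1.281, -0.384]
force: [-0.5, 0.1, -0.6]
gripper_width: 0.0457
```

Run:
```python
from h import *
p,r,s=pose(); b=np.array([-.00367,.01556,-.00045])
c=p+r.apply(b);print(s["joint_positions"],s["force"],"ctr",c,"phi",np.degrees(np.arcsin(r.as_matrix()[:,0]@m)))
```

```text
[-1.21249802  0.63704372  0.91178283  2.30949654  0.77041811  0.56561057
 -0.71107244] [-0.45210139  0.13905288 -0.57022919] ctr [ 0.4804799  -0.03660523  0.10030791] phi -49.9787345675787
```

Emit:
servo_tool(rows=[[1,1.2,0,0,0,0,0],[1,1.2,0,0,0,0,0],[1,1.2,0,0,0,0,0],[1,1.2,0,0,0,0,0],[0.5,0.6,0,0,0,0,0]])

```text
t: 10.87
tool_pos: [0.4855, -0.0484, 0.1025]
eef_rot: [-0.93, 1.282, -0.384]
force: [-0.3, -1.0, -0.7]
gripper_width: 0.0461
```

Emit:
servo_tool(rows=[[0.5,0.6,0,0,0,0,0],[0.5,0.6,0,0,0,0,0],[0.2,0.2,0,0,0,0,0],[0,0,0,0,0,0,0],[0,0,0,0,0,0,0]])

```text
t: 11.28
tool_pos: [0.4856, -0.0484, 0.1009]
eef_rot: [-0.93, 1.282, -0.384]
force: [-0.6, 0.1, -0.7]
gripper_width: 0.0462
```

Centre at about z 0.0915, no contact yet. Stepping down gently.

Emit:
servo_tool(rows=[[0.6,0.8,0,0,0,0,0],[0,0,0,0,0,0,0],[0.6,0.8,0,0,0,0,0],[0,0,0,0,0,0,0],[0,0,0,0,0,0,0]])

```text
t: 11.7
tool_pos: [0.4859, -0.049, 0.1002]
eef_rot: [-0.932, 1.281, -0.387]
force: [-3.4, 2.5, 11.3]
gripper_width: 0.0459
```

Emit:
servo_tool(rows=[[-0.4,-0.5,0,0,0,0,0],[0,0,0,0,0,0,0],[0,0,0,0,0,0,0.6],[0,0,0,0,0,0,0.7],[0,0,0,0,0,0,0.9]])

```text
t: 12.12
tool_pos: [0.4855, -0.0482, 0.0993]
eef_rot: [-0.93, 1.282, -0.383]
force: [-0.1, 0.8, -0.2]
gripper_width: 0.0583
```

Emit:
servo_tool(rows=[[0,0,0,0,0,0,0.9],[0,0,0,0,0,0,0.9],[0,0,0,0,0,0,0.9],[0,0,0,0,0,0,0.9],[0,0,0,0,0,0,0.9]])

```text
t: 12.53
tool_pos: [0.4855, -0.0483, 0.0995]
eef_rot: [-0.93, 1.282, -0.384]
force: [0.3, -0.7, -0.1]
gripper_width: 0.078
```

Run:
```python
from h import *
p,r,s=pose(); print(p,s["force"],s["gripper_width"])
a=optics.camera("scene");t=optics.camera("top")
cv2.imwrite("pics/s5.png",np.hstack([cv2.resize(x[100:280,240:440,::-1],None,fx=2,fy=2) for x in(a,t)]))
```

```text
[ 0.48554419 -0.04827616  0.09945624] [ 0.33726655 -0.68167114 -0.13867662] 0.07800272786245642
```

View pics/s5.png

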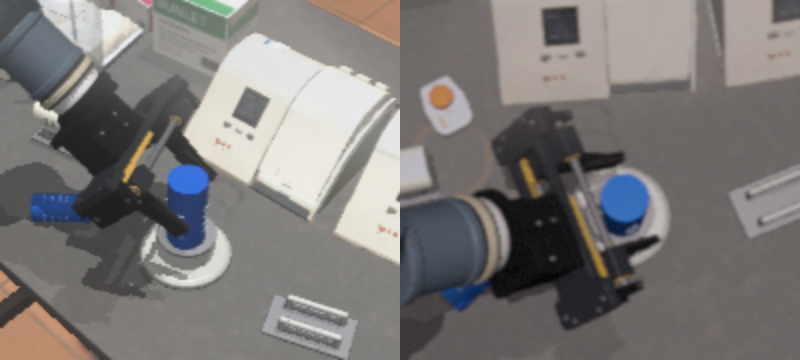

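The beaker (crop ~187,210) stands on the seat, released and upright. Retreating back along the fingers.

Emit:
servo_tool(rows=[[-5,0,0,0,0,0,0.9],[-10,0,0,0,0,0,0.9],[-12,0,0,0,0,0,0.9],[-12,0,0,0,0,0,0.9],[-12,0,0,0,0,0,0.9]])

```text
t: 13.05
tool_pos: [0.4706, -0.0116, 0.1328]
eef_rot: [-0.93, 1.282, -0.384]
force: [-0.4, 0.2, 0.3]
gripper_width: 0.078
```

Emit:
servo_tool(rows=[[-12,0,0,0,0,0,0.9],[-12,0,0,0,0,0,0.9],[-10,-5,0,0,0,0,0.9],[-10,-5,0,0,0,0,0.9],[-5,-3,0,0,0,0,0.9]])

```text
t: 13.47
tool_pos: [0.4602, 0.0159, 0.1745]
eef_rot: [-0.929, 1.281, -0.382]
force: [0.0, -0.2, 0.1]
gripper_width: 0.0784
```

Emit:
servo_tool(rows=[[0,0,0,0,0,0,0.9],[0,0,0,0,0,0,0.9],[0,0,0,0,0,0,0.9],[0,0,0,0,0,0,0.9],[0,0,0,0,0,0,0.9]])

```text
t: 13.88
tool_pos: [0.4598, 0.0146, 0.1735]
eef_rot: [-0.931, 1.283, -0.385]
force: [0.2, 0.0, 0.3]
gripper_width: 0.0783
```

Run:
```python
from h import *
p,r,s=pose(); print(p,s["force"],s["gripper_width"],np.abs(s["dq"]).max())
a=optics.camera("scene");t=optics.camera("top"); C=cam("top")
for c in blobs(t,(100,150,150),(125,255,255),100):
    e=cv2.minEnclosingCircle(c); print("disc",e,plane(C,*e[0],.138))
cv2.imwrite("pics/s6.png",np.hstack([cv2.resize(x[100:280,200:400,::-1],None,fx=2,fy=2) for x in(a,t)]))
```

```text
[0.45978549 0.01455583 0.17347786] [0.22357294 0.00519214 0.31683853] 0.07828249657081414 0.0021882879307998965
disc ((352.0, 198.84210205078125), 11.526899337768555) [ 0.47920356 -0.03677817  0.138     ]
```

View pics/s6.png

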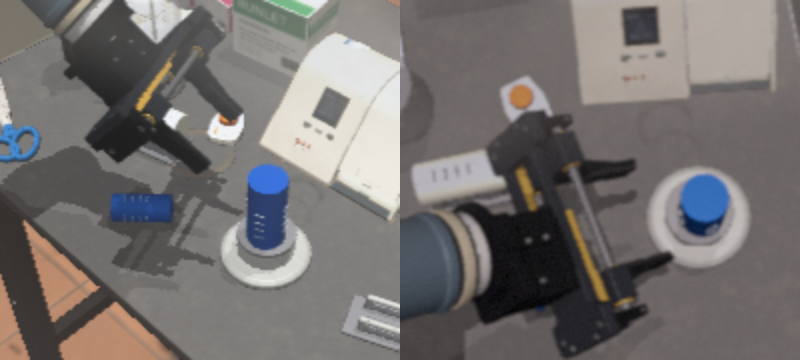

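```bash
python3 -c "
from workcell import order; print(order.hand_in())"
```

```text
the job is handed in; nothing more can be done
None
```

The blue beaker now stands mouth down over the yellow peg with its rim on the grey seat, and I have handed the job in at about 14 s. I gripped it near its closed end with the tool leaning 40°. Then I turned it 90° about the jaw axis, lowered it until the seat pushed back with about 11 N, eased off and opened the fingers.

- **Position:** the last top view puts the beaker's axis about 2 mm from the measured peg axis (limit 16 mm).
- **Upright and seated:** it looks upright in both camera views. The gripper pose put its middle within a millimetre or so of seated height (7 mm below the peg tip) when I released it.
- **Hands off:** the gripper is clear of everything, the arm is still and the force readings are near zero.
- **White beaker:** it is at the same place in the top picture as at the start, within about 1 pixel.

One check disagreed along the way. The first approach ended about 10 mm off, because I read the pose before the arm had settled; I corrected it before closing the gripper. One check gave no result: an automatic mask meant to measure the beaker's tilt in the scene view found nothing, so I judged the tilt by eye and by the tool angle (-50.0°, as planned).

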